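Top up the sprung lid magazine

TASK

The lid magazine on the canning bench already has one lid in it. Push the two loose jar lids from the tray into it, one at a time, lying level, each pressed down past the two sprung lips until it snaps under them and stays there by itself. Press gently: once the lid has snapped in, or the stack goes solid, push no harder, and leave the jars and the jug where they stand.

Things in the scene. Friction and masses are not known exactly. Their poses are not given: they have to be found in the camera images.
- lid_a_center (a point): centre (half-way up) of a loose gold metal jar lid, a plain disc 58 mm across and 14 mm thick, 35 g, lying flat on the tray; z axis up. Identical to lid b and to the lid already in the magazine
- lid_b_center (a point): centre (half-way up) of the second loose lid, the same as lid a
- tray: shallow aluminium tray, fixed, 300 mm (its x) by 220 mm (its y), floor 3 mm thick, rim 12 mm high; origin at the centre of its underside, on the bench
- stand: the lid magazine: steel foot 150 x 130 x 8 mm fixed to the bench, a column and on it an open cage; origin at the centre of the foot's underside, z up the magazine's axis. The cage is screwed up above its lowest setting by 0 to 10 mm, different each time and NOT reported: feel for it. Never load the magazine with more than 30 N
- guide_top (a point): point on the magazine's axis, 133 mm above the bench: level of the tops of the cage's four 8 mm round guide posts, splayed at the top, at the lowest setting (the point does not rise with the cage). Posts stand on the diagonals, 1.5 mm play round a lid; between them the cage is open for 40 mm towards the stand's +x and -x, so fingers that hold a lid across the stand's x can come down there
- lip_level (a point): point on the axis at 102 mm: level underside of the two sprung steel lips at the lowest setting (does not rise with the cage). Lips stand on the +y and -y sides, 24 mm wide, noses 25 mm from the axis, ramps above from 104 mm up to 120 mm, opening to 31 mm from the axis; brackets outside reach 60 mm out, 114 mm up. A lid let go between the posts rests on the ramps, underside near 115 mm
- press_line (a point): point on the axis at 129 mm: where to press a resting lid, at its centre, straight down with shut fingers. It spreads the lips, then slides between them against the lid below, on a spring: about 3 to 10 N in all. When its top passes the lips' underside they snap in over it; let go earlier, it is pushed out again
- stop_level (a point): point on the axis at 57 mm: hard stops below the stack at the lowest setting (does not rise with the cage). With both lids in, the stack meets them only 3 mm below the point where the last lid snaps in (17 mm below for the first one); from there the force rises steeply. A push of about 15 N means solid: stop there
- jar_1: bystander: closed glass jar of green spears, 66 mm across, 134 mm tall, origin under its centre
- jar_2: bystander: a second such jar
- jug: bystander: clear plastic jug, 90 mm across, 110 mm tall, origin under its centre
Not all that is in view belongs to the job. Leave any blue or green look-alike of the stand alone.

How it is judged:
By the outcome, as a careful person would: the job done as asked, in the order asked, and still so for the second after the job is handed in, with the robot touching nothing.
It also fails if it takes over 67 s, if anything falls off the work surface, if the arm or the gripper's body presses on something with over 40 N, if the wrist force passes 120 N, or if a joint passes its speed limit or range.

ROBOT

A 6-joint arm with a two-finger parallel gripper is mounted at the origin on the work surface. World frame = base frame: x ahead of the robot, y to its left, z up, the work surface at z = 0. Lengths are in m, angles in rad, forces in N, time in s.
With the tool pointing down it reaches from about 0.15 to 0.775 m from the base axis. Payload 6.1 kg.
Tool frame: the origin (TCP) lies midway between the tips of the shut fingers; the grasp point (between the pads) lies 19 mm behind it (grip_point_offset is the distance from the TCP to the grasp point, in m); z points along the fingers, x is the direction in which the jaws open and shut, and the axes are right-handed (so a half turn about z gives the same grasp; the last joint's range is limited). The gripper opens to 85 mm and grips with 20 to 120 N. Pads are 22 mm wide; open, the fingers measure 114 mm over their backs; the gripper's body (76 mm by 85 mm) begins 54 mm behind the grasp point. The pads swing forward as they close: fully open they stand 13 mm farther back than shut.
Start: joints at [-1.105, 0.126, -0.04, 1.405, 0, 1.571], TCP at [0.236, -0.469, 0.231] pointing down, gripper open.
Joint ranges: [-2.72, 2.72], [-0.95, 1.95], [-1.27, 1.35], [-1.78, 2.02], [-1.46, 1.47], [-3.14, 3.14]. Speed limits (rad/s): [2.39, 2.39, 3.01, 3.14, 3.14, 3.14].

INTERFACE

Orientations are given as a unit quaternion [w, x, y, z].
In Python, from cell import * gives the robot as it stands. Calls block until the motion is done:
- reach(position, orientation): joint-space move of the TCP to a pose.
- move_straight(position, vel=0.15, frame=None, guard=None): straight line of the TCP; frame=None keeps the orientation; vel is the mean speed in m/s. With guard (N) it stops when the force on the tool has changed by that much, and returns True; else False.
- goto_joints(angles): joint-space move.
- let_go() and grasp(force=None): open the fingers fully, or close them until they stop; force is the grip in N (None keeps the last).
- pause(seconds).
- ik(position, orientation): joint angles nearest the present ones, or None.
- read_state(): the state.
- read_camera(name): name is "scene" or "side" or "wrist"; returns (picture, depth): 480x640x3 uint8, red, green, blue; 480x640 float32, m along the optical axis (not along the pixel's ray), 0 where there is no reading.
- get_calibration(name): a dict with "K" (3x3 intrinsics, pixels), "rvec" (rotation vector, rad) and "tvec" (3), from world to camera coordinates, as OpenCV has them; the wrist camera has in their place "mount" (4x4, takes a point from camera to tool coordinates, whose origin is the TCP and whose axes are the tool frame's). Camera axes: x right, y down, z forward; pixel columns grow to the right and rows downward; lengths in m; the calibration is good to about 2 mm. A picture is of the moment at which its call begins: read the wrist's pose just before it. get_calibration takes no time and is no camera call.
A pose or a line that the arm cannot do raises PlanningError and nothing moves.
- hand_in(): hands the job in, once; it reports no verdict.
Trained networks look in the newest picture that a camera, given by its name, has taken for a name from the list of things; names that differ only in an ending like _2 or _b are one class to them, and where a whole thing is asked for, a point or a joint stands for the part that bears it (a point fixed in the world has none). Each returns a list of dicts, best first, with "conf" (0 to 1); they miss things now and then, are a little off and sometimes report something else, mostly with a low value. They report only what shows in the picture. A call takes as long as a camera call. They do not tell look-alikes from the thing itself.
- boxes_of(label, camera): "extent" ([left, top, width, height] in pixels, round what is visible of it).
The state is a dict: "clock": time; "q": joint angles; "dq": joint speeds; "joint_efforts": joint torques, N m; "eef_pos": TCP position; "tool_rot": TCP orientation; "force": force on the tool from outside, world axes, zero at the start; "torque": the same for the moment, N m; "finger_gap": finger opening in m.
Only numpy, scipy, OpenCV 4.12 (cv2) and the standard library are available. Lean on these libraries where they do the work, as an engineer would, in place of code of your own. Each camera call takes 0.05 s, during which the arm holds its last target. There are 200 camera calls.

## Working session

There is one attempt and no reset: what is moved stays moved. The work goes in short steps, each a Python script; the robot and the scene stay as the last script left them, time stands still between calls to the robot, and variables do not carry over. Pictures are saved under pics/ and viewed, about 8 in all and at most 12, crops included, and the job is handed in when it is done.

```bash
mkdir -p pics; ls; cat > h.py <<'E'
from cell import *
import numpy as np, cv2
def pose(c):
    k=get_calibration(c); K=np.array(k["K"])
    if "mount" in k:
        s=read_state(); w,x,y,z=s["tool_rot"]
        from scipy.spatial.transform import Rotation as R
        T=np.eye(4);T[:3,:3]=R.from_quat([x,y,z,w]).as_matrix();T[:3,3]=s["eef_pos"]
        return K,T@np.array(k["mount"])
    Rm=cv2.Rodrigues(np.array(k["rvec"],float))[0];T=np.eye(4);T[:3,:3]=Rm.T;T[:3,3]=-Rm.T@np.array(k["tvec"]).ravel();return K,T
def cloud(d,K,T):
    v,u=np.mgrid[:d.shape[0],:d.shape[1]]
    P=np.stack([(u-K[0,2])/K[0,0]*d,(v-K[1,2])/K[1,1]*d,d],-1)@T[:3,:3].T+T[:3,3]
    P[d<=0]=np.nan
    return P
def shot(c):
    K,T=pose(c);im,d=read_camera(c);return im,d,K,T,cloud(d,K,T)
def save(n,im): cv2.imwrite("pics/"+n,cv2.cvtColor(np.ascontiguousarray(im),cv2.COLOR_RGB2BGR))
E
python3 - <<'E'
from h import *
for c in["scene","side"]:
    im,d,K,T,P=shot(c);save(c+"0.png",im);np.savez("/tmp/"+c,im=im,P=P,K=K,T=T)
    print(c,T[:3,3].round(2))
    for l in["lid_a_center","stand","tray","jar_1","jug"]:
        for b in boxes_of(l,c):
            x,y,w,h=map(int,b["extent"]);q=P[y:y+h,x:x+w].reshape(-1,3)
            print(l,b["conf"],b["extent"],P[min(479,y+h//2),min(639,x+w//2)].round(3),np.nanmax(q[:,2]).round(3))
print(read_state())
E
```

```text
pics
scene [ 1.15 -0.58  1.21]
lid_a_center 0.73 [339.2, 206.4, 23.0, 20.8] [0.509 0.063 0.018] 0.024
stand 0.94 [231.1, 231.0, 66.6, 79.7] [ 0.515 -0.208  0.05 ] 0.136
stand 0.67 [142.7, 186.5, 70.9, 78.3] [ 0.278 -0.292  0.051] 0.135
stand 0.65 [173.0, 319.0, 68.9, 79.8] [ 0.61  -0.428  0.048] 0.136
stand 0.54 [367.6, 177.7, 24.7, 18.8] [0.484 0.188 0.015] 0.023
tray 0.7 [299.3, 149.6, 134.8, 112.9] [0.501 0.127 0.002] 0.024
jar_1 0.85 [406.9, 264.8, 33.3, 54.9] [ 0.81  -0.011  0.124] 0.141
jar_1 0.78 [343.5, 313.1, 36.7, 50.1] [ 0.806 -0.179  0.122] 0.141
jug 0.75 [431.7, 227.9, 46.8, 59.3] [0.754 0.181 0.005] 0.14
side [-0.11  0.7   0.67]
lid_a_center 0.93 [264.9, 290.8, 32.5, 24.3] [0.503 0.074 0.016] 0.02
lid_a_center 0.7 [325.7, 184.4, 93.3, 85.4] [ 0.496 -0.194  0.053] 0.134
lid_a_center 0.48 [225.0, 331.0, 39.7, 26.9] [0.472 0.194 0.018] 0.02
stand 0.81 [447.5, 248.9, 108.4, 25.0] [0.118 0.087 0.267] 0.288
stand 0.8 [326.1, 179.9, 91.8, 91.7] [ 0.502 -0.203  0.052] 0.135
stand 0.75 [354.4, 138.0, 75.3, 73.6] [ 0.592 -0.414  0.06 ] 0.135
tray 0.77 [158.6, 264.7, 216.5, 142.4]
[... 207 characters left out ...]
0.083] 0.112
{'clock': 0.6, 'q': array([-1.10499417e+00,  1.25772364e-01, -3.95728664e-02,  1.40540997e+00,
        8.16651706e-06,  1.57078734e+00]), 'dq': array([-1.99092257e-03, -2.35716420e-04,  3.30381701e-05, -8.52204499e-04,
       -1.65118314e-03, -1.98291460e-04]), 'joint_efforts': array([ 6.86833664e-04, -4.35430098e+01,  3.52945483e+01,  1.01599428e-03,
       -5.76721254e-05,  4.33392149e-07]), 'eef_pos': array([ 0.23579557, -0.4690565 ,  0.23132147]), 'tool_rot': array([ 7.31625816e-06,  8.51219028e-01, -5.24810601e-01,  1.96467296e-05]), 'force': array([0.09491181, 0.18916008, 0.31481796]), 'torque': array([0.03466149, 0.0168543 , 0.0139979 ]), 'finger_gap': 0.0854311232177922}
```

View pics/scene0.png

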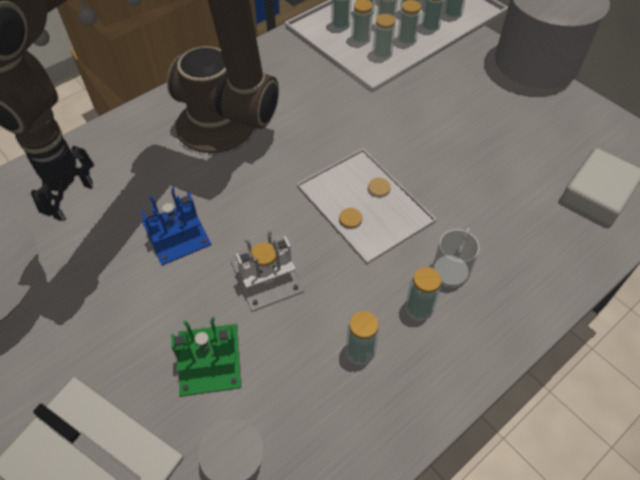

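View pics/side0.png

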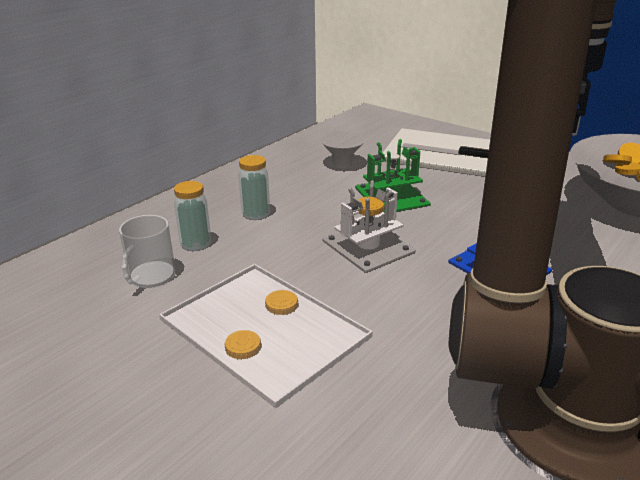

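The grey stand at scene (264,270) fits the description. The blue one (176,225) and the green one (206,358) are look-alikes. The loose lids are at (351,217) and (380,187). I'll confirm from close up with the wrist camera.

```bash
cat >> h.py <<'E'
from scipy.spatial.transform import Rotation as R
def Q(a): return np.array([0,np.cos(a/2),np.sin(a/2),0])
def Rd(a): return np.array([[np.cos(a),np.sin(a),0],[np.sin(a),-np.cos(a),0],[0,0,-1]])
def lookpose(p,a,dist):
    M=np.array(get_calibration("wrist")["mount"]); 
    return np.array(p)-Rd(a)@(M[:3,3]+dist*M[:3,2])
def fmt(): s=read_state();return round(s["clock"],2),s["eef_pos"].round(4),s["force"].round(2),round(s["finger_gap"],4)
E
python3 - <<'E'
from h import *
print(np.array(get_calibration("wrist")["mount"]).round(3), np.array(get_calibration("wrist")["K"]).round(0).tolist())
a=-0.38
p=lookpose([.505,-.203,.12],a,.30);print(p)
reach(p,Q(a));pause(.2);print(fmt())
im,d,K,T,P=shot("wrist");save("w_stand.png",im);np.savez("/tmp/wst",im=im,P=P,K=K,T=T)
print(boxes_of("stand","wrist"))
a=0.2
p=lookpose([.495,.127,.02],a,.33);print(p)
reach(p,Q(a));pause(.2);print(fmt())
im,d,K,T,P=shot("wrist");save("w_tray.png",im);np.savez("/tmp/wtr",im=im,P=P,K=K,T=T)
for b in boxes_of("lid_a_center","wrist"):
    x,y,w,h=map(int,b["extent"]);print(b,P[min(479,y+h//2),min(639,x+w//2)])
E
```

```text
[[ 1.    -0.001 -0.     0.001]
 [ 0.001  0.963  0.269 -0.067]
 [ 0.    -0.269  0.963 -0.141]
 [ 0.     0.     0.     1.   ]] [[426.0, 0.0, 312.0], [0.0, 426.0, 240.0], [0.0, 0.0, 1.0]]
[ 0.50980083 -0.18990964  0.26757763]
(2.26, array([ 0.5094, -0.1908,  0.2675]), array([-0.6 , -1.21,  0.02]), 0.0852)
[{'extent': [35.3, 302.0, 176.1, 177.7], 'conf': 0.94}, {'extent': [380.1, 297.5, 168.8, 138.4], 'conf': 0.82}, {'extent': [219.9, 128.9, 169.5, 180.2], 'conf': 0.76}, {'extent': [556.5, 0.0, 83.5, 81.6], 'conf': 0.35}]
[0.4912933  0.14863746 0.19650488]
(3.87, array([0.4918, 0.1477, 0.1968]), array([-0.16,  0.33,  0.91]), 0.085)
{'extent': [274.1, 274.9, 72.8, 70.4], 'conf': 0.8} [0.50516916 0.06764307 0.01643675]
```

View pics/w_stand.png

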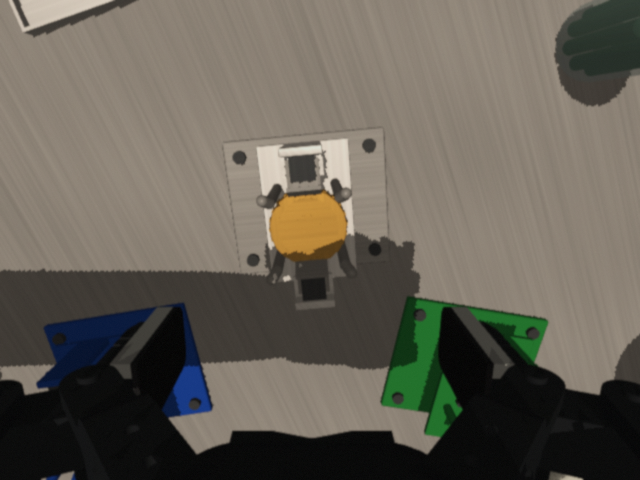

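View pics/w_tray.png

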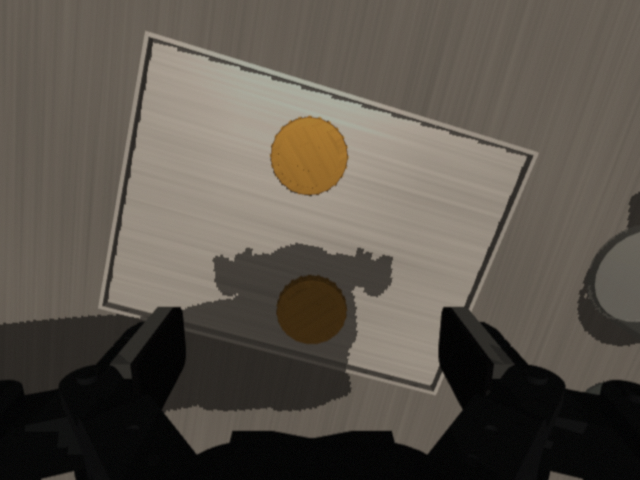

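```bash
python3 - <<'E'
from h import *
def gold(im): 
    h=cv2.cvtColor(im,cv2.COLOR_RGB2HSV);return (h[...,0]>8)&(h[...,0]<28)&(h[...,1]>150)&(h[...,2]>40)
for n in["wst","wtr","scene","side"]:
    z=np.load(f"/tmp/{n}.npz");im,P=z["im"],z["P"]
    m=gold(im).astype(np.uint8);N,L,st,_=cv2.connectedComponentsWithStats(m)
    for i in range(1,N):
        if st[i,4]<120: continue
        q=P[L==i];q=q[np.isfinite(q[:,0])]
        if not len(q) or q[:,2].max()>.15 and n!="wst": continue
        zt=np.median(q[:,2]);t=q[abs(q[:,2]-zt)<.005]
        (c,r)=cv2.minEnclosingCircle(t[:,:2].astype(np.float32))
        print(n,st[i].tolist(),"z",zt.round(4),"mean",t[:,:2].mean(0).round(4),"circ",np.round(c,4),round(r,4))
    if n in("wst","scene","side"):
        m=(P[...,2]>.004)&(P[...,2]<.012)&(np.hypot(P[...,0]-.505,P[...,1]+.203)<.105)
        m=cv2.morphologyEx(m.astype(np.uint8),cv2.MORPH_OPEN,np.ones((3,3)))
        N,L,st,_=cv2.connectedComponentsWithStats(m);print("ncomp",[s.tolist() for s in st[1:] if s[4]>50])
        print(n,"foot",cv2.minAreaRect(P[m>0][:,:2].astype(np.float32)*1000),np.median(P[m>0][:,2]))
        m=(P[...,2]>.06)&(P[...,2]<.16)&(np.hypot(P[...,0]-.505,P[...,1]+.203)<.075)
        q=P[m];print("cage rect",cv2.minAreaRect(q[:,:2].astype(np.float32)*1000),"zpct",np.percentile(q[:,2],[50,90,98,99.5,100]).round(4))
    if n=="wst":
        for z0,z1 in[(.105,.119),(.119,.14)]:
            q=P[(P[...,2]>z0)&(P[...,2]<z1)&(np.hypot(P[...,0]-.505,P[...,1]+.203)<.075)]
            print(z0,len(q),q[:,2].max() if len(q) else 0,cv2.minAreaRect(q[:,:2].astype(np.float32)*1000) if len(q) else 0)
        c=im[110:320,210:410];save("crop_stand.png",cv2.resize(c,None,fx=3.5,fy=2.8))
E
```

```text
wst [270, 190, 77, 71, 4253] z 0.1023 mean [ 0.503  -0.1974] circ [ 0.5031 -0.1979] 0.0293
ncomp [[222, 128, 168, 146, 9118]]
wst foot ((502.25128173828125, -198.47647094726562), (129.868896484375, 150.09994506835938), 73.2892837524414) 0.0069021033977480495
cage rect ((502.451416015625, -198.45997619628906), (120.01192474365234, 63.22099685668945), 73.34269714355469) zpct [0.1033 0.1193 0.1319 0.133  0.1346]
0.105 2872 0.11898242365782336 ((502.65673828125, -198.53001403808594), (119.99433135986328, 56.16654586791992), 73.33193969726562)
0.119 1019 0.13463305571899664 ((502.46246337890625, -198.4231414794922), (66.82160186767578, 63.22099685668945), 73.34269714355469)
wtr [271, 117, 77, 78, 4559] z 0.0162 mean [0.4801 0.1887] circ [0.4804 0.1882] 0.0287
wtr [277, 276, 69, 67, 3647] z 0.0161 mean [0.5064 0.0663] circ [0.5064 0.0651] 0.0289
scene [355, 0, 16, 10, 121] z 0.1255 mean [-0.0179  0.5813] circ [-0.0205  0.5784] 0.0302
scene [252, 244, 23, 21, 348] z 0.1035 mean [ 0.5085 -0.1986] circ [ 0.5071 -0.1983] 0.0282
scene [415, 268, 25, 24, 461] z 0.134 mean [0.8003 0.0125] circ [0
[... 611 characters left out ...]
c [ 0.7868 -0.1536] 0.0316
side [174, 181, 29, 18, 405] z 0.1328 mean [0.7931 0.0203] circ [0.7955 0.0182] 0.0311
side [359, 197, 25, 19, 280] z 0.1023 mean [ 0.4968 -0.1977] circ [ 0.5032 -0.1957] 0.0304
side [266, 291, 32, 19, 471] z 0.0167 mean [0.5065 0.0679] circ [0.5071 0.0665] 0.0288
side [225, 331, 35, 24, 623] z 0.0166 mean [0.4799 0.1915] circ [0.4811 0.191 ] 0.029
ncomp [[324, 233, 90, 38, 1660]]
side foot ((503.03631591796875, -195.10305786132812), (131.77005004882812, 151.57708740234375), 73.42877960205078) 0.007494270506826439
cage rect ((504.771240234375, -195.74591064453125), (122.77468872070312, 64.55945587158203), 75.02466583251953) zpct [0.1025 0.1189 0.1308 0.1333 0.1345]
```

View pics/crop_stand.png

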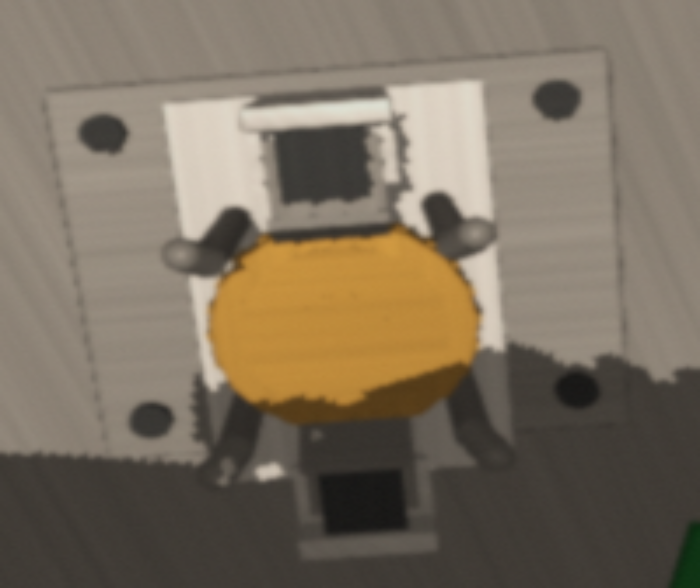

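The grey stand is confirmed by its foot of 130×150 and its brackets of 120 mm. The axis is near (0.5025,-0.1985), with stand x at -16.7°. Next I grasp the nearer lid, lift it, and check how it sits in the jaws.

```bash
cat >> h.py <<'E'
A=np.deg2rad(-16.7)
def gold(im): 
    h=cv2.cvtColor(im,cv2.COLOR_RGB2HSV);return (h[...,0]>8)&(h[...,0]<28)&(h[...,1]>150)&(h[...,2]>30)
def pick(x,y,name):
    reach([x,y,.07],Q(A)); move_straight([x,y,.001],vel=.08); pause(.2); print("down",fmt())
    grasp(30); print("grasped",fmt())
    move_straight([x,y,.12],vel=.15); pause(.15); print("up",fmt())
    im,d,K,T,P=shot("wrist"); save(name,im)
    s=read_state(); w,a,b,c=s["tool_rot"]; Rt=R.from_quat([a,b,c,w]).as_matrix()
    q=(P-s["eef_pos"])@Rt
    m=gold(im)&(np.abs(q)<.05).all(-1); t=q[m]; zt=np.median(t[:,2]); t=t[abs(t[:,2]-zt)<.004]
    print("lid in tool: zt",zt.round(4),"circ",cv2.minEnclosingCircle(t[:,:2].astype(np.float32)),"min",t.min(0).round(4),"max",t.max(0).round(4),len(t))
E
python3 - <<'E'
from h import *
pick(.5064,.066,"w_held1.png")
E
```

```text
down (5.84, array([0.5068, 0.066 , 0.0015]), array([-0.23,  0.15, -0.45]), 0.0851)
grasped (6.22, array([0.5066, 0.066 , 0.0015]), array([-1.22, -0.39,  5.43]), 0.0565)
up (7.32, array([0.5057, 0.0659, 0.1188]), array([ 0.16,  0.09, -1.04]), 0.0566)
lid in tool: zt -0.0144 circ ((-0.0007438347092829645, 0.0010803822660818696), 0.029427535831928253) min [-0.0292 -0.028  -0.0171] max [ 0.0276  0.0304 -0.0104] 21495
```

View pics/w_held1.png

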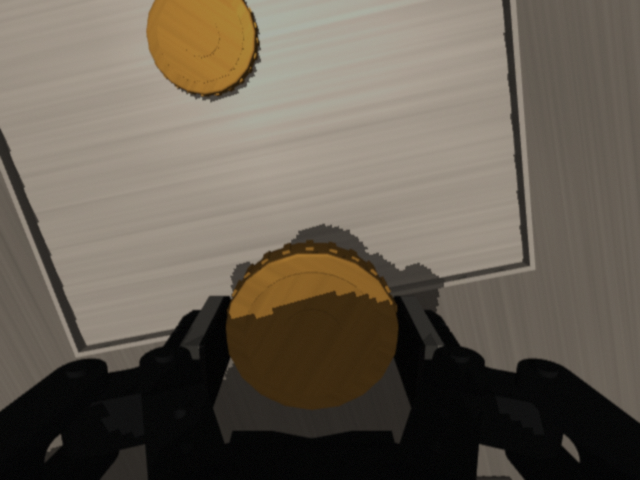

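Lid 1 is level and centred in the jaws at (312,328), and the gap agrees. Now I bring it to the magazine and lower it with a guard.

```bash
cat >> h.py <<'E'
def place(off,M=(.5025,-.1985),guard=3.):
    m=np.array(M)-(Rd(A)@np.array([off[0],off[1],0]))[:2]
    s=read_state()["eef_pos"]; move_straight([s[0],s[1],.17],vel=.2)
    reach([*m,.165],Q(A)); pause(.2); p=read_state()["eef_pos"]; c=m+(m-p[:2]); print("over",fmt(),"want",m.round(4))
    move_straight([*c,.142],vel=.08); pause(.2); p=read_state()["eef_pos"]; c=c+(m-p[:2]); print(fmt())
    hit=move_straight([*c,.110],vel=.025,guard=guard); print("hit",hit,fmt()); pause(.1); print(fmt(),read_state()["torque"].round(3))
    return m
E
python3 - <<'E'
from h import *
place((-.0007,.0011))
im,*_=shot("side");save("side_pl1.png",cv2.resize(im[150:290,290:450],None,fx=4,fy=4))
E
```

```text
over (8.99, array([ 0.5038, -0.1964,  0.1651]), array([ 0.45, -0.01, -0.89]), 0.0563) want [ 0.5035 -0.1976]
(9.63, array([ 0.5034, -0.199 ,  0.1425]), array([0.54, 0.32, 0.25]), 0.0567)
hit True (10.78, array([ 0.5033, -0.1975,  0.111 ]), array([ 0.63, -1.18,  1.83]), 0.0566)
(10.88, array([ 0.5033, -0.1974,  0.111 ]), array([ 1.14, -0.31,  2.66]), 0.057) [-0.119 -0.189 -0.052]
```

View pics/side_pl1.png

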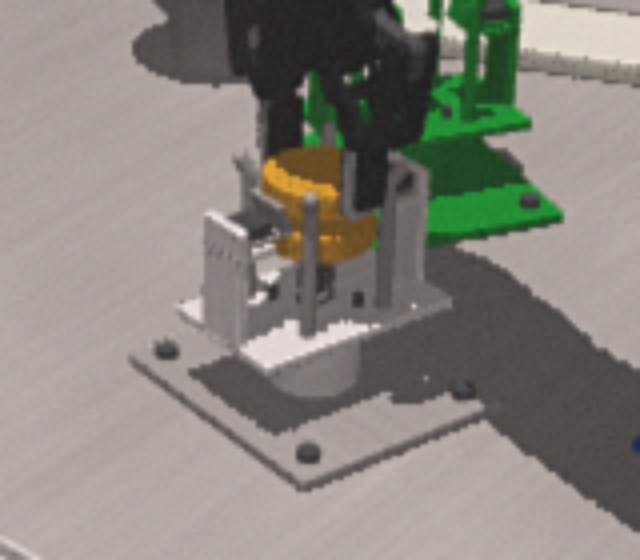

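The side crop shows the lid level between the posts, resting on the ramps. I release it and press in logged steps.

```bash
cat >> h.py <<'E'
def press(m,ztop,zend,step,lim,settle=.08):
    z=ztop;c=np.array(m,float);f0=read_state()["force"][2]
    while z>zend+1e-6:
        z=max(z-step,zend); g=move_straight([*c,z],vel=.03,guard=max(1.,lim-max(0,read_state()["force"][2]-f0))); pause(settle)
        s=read_state();f=s["force"][2]-f0;c+=np.clip(.5*(np.array(m)-s["eef_pos"][:2]),-.001,.001)
        print(f"{s['clock']:.2f} cmd {z:.4f} z {s['eef_pos'][2]:.4f} F {f:.2f} lat {s['force'][:2].round(1)} xy {s['eef_pos'][:2].round(4)}",g)
        if g or f>lim: print("STOP");break
def shut_over(m):
    let_go(); p=read_state()["eef_pos"]; move_straight([p[0],p[1],.155],vel=.1); grasp(20); print("shut",fmt())
E
python3 - <<'E'
from h import *
m=np.array([.5025,-.1985]); shut_over(m)
mm=m-(Rd(A)@np.array([-.0007,0.0011,0]))[:2]
move_straight([*mm,.136],vel=.08);pause(.2);print(fmt())
press(mm,.132,.100,.004,13)
E
```

```text
shut (12.69, array([ 0.5026, -0.1971,  0.155 ]), array([0.06, 0.98, 1.25]), 0.0004)
(13.28, array([ 0.5037, -0.1977,  0.1364]), array([ 0.21, -0.12,  0.44]), 0.0001)
13.78 cmd 0.1280 z 0.1280 F -1.22 lat [-0.1 -0.5] xy [ 0.5035 -0.1976] False
14.15 cmd 0.1240 z 0.1238 F -0.20 lat [ 0.4 -0.6] xy [ 0.5033 -0.1976] False
14.52 cmd 0.1200 z 0.1198 F -0.83 lat [0.7 0.8] xy [ 0.5034 -0.1976] False
14.88 cmd 0.1160 z 0.1158 F -0.16 lat [0.5 0.3] xy [ 0.5035 -0.1976] False
15.25 cmd 0.1120 z 0.1118 F 1.41 lat [0.6 0.1] xy [ 0.5035 -0.1977] False
15.62 cmd 0.1080 z 0.1079 F 1.38 lat [0.4 0.3] xy [ 0.5035 -0.1977] False
15.98 cmd 0.1040 z 0.1039 F 0.46 lat [0.1 0.4] xy [ 0.5036 -0.1977] False
16.35 cmd 0.1000 z 0.1001 F 2.33 lat [-0.2  0.6] xy [ 0.5036 -0.1977] False
```

```bash
python3 - <<'E'
from h import *
im,*_=shot("side");save("side_pr1.png",cv2.resize(im[150:290,290:450],None,fx=4,fy=4))
E
```

```text
(no output)
```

View pics/side_pr1.png

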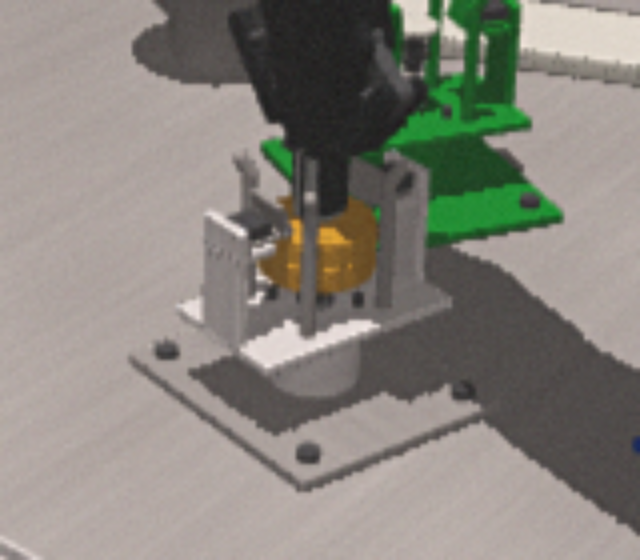

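```bash
cat >> h.py <<'E'
def favg(n=8):
    v=[]
    for _ in range(n): pause(.02);v.append(read_state()["force"][2])
    return np.mean(v)
def lidz():
    im,d,K,T,P=shot("wrist")
    m=gold(im)&(np.hypot(P[...,0]-.5025,P[...,1]+.1985)<.035)&(P[...,2]>.09)
    q=P[m];zt=np.median(q[:,2]);t=q[abs(q[:,2]-zt)<.005]
    co=np.linalg.lstsq(np.c_[t[:,:2]-t[:,:2].mean(0),np.ones(len(t))],t[:,2],rcond=None)[0]
    print("lid top",zt.round(4),"slope",co[:2].round(3),"circ",cv2.minEnclosingCircle(t[:,:2].astype(np.float32)),len(t),fmt())
    return im
E
python3 - <<'E'
from h import *
p=read_state()["eef_pos"]
move_straight([p[0],p[1],.109],vel=.05);pause(.15);print("free",fmt()[0],favg())
for z in(.1065,.1055,.1045,.1035,.1025,.1015,.1005):
    move_straight([p[0],p[1],z],vel=.03);print(z,read_state()["eef_pos"][2].round(4),favg().round(2))
move_straight([p[0],p[1],.15],vel=.15);let_go()
a=-.38;reach(lookpose([.505,-.203,.12],a,.30),Q(a));pause(.2)
im=lidz();save("w_after1.png",im)
E
```

```text
free 16.88 0.12326246293934733
0.1065 0.1062 -0.04
0.1055 0.1054 -0.02
0.1045 0.1044 -0.05
0.1035 0.1034 -0.26
0.1025 0.1028 2.73
0.1015 0.1015 2.99
0.1005 0.1005 2.81
lid top 0.1023 slope [-0.004 -0.004] circ ((0.502993106842041, -0.1981830894947052), 0.028993096202611923) 4247 (21.76, array([ 0.5103, -0.1903,  0.2662]), array([-0.32,  0.21, -0.56]), 0.0857)
```

Lid 1 has snapped in: it stays level, and its top is felt at about 0.103. That gives a rise of about 1 mm, so the next press should end near 0.1015. Now lid 2.

```bash
python3 - <<'E'
from h import *
reach([.4805,.1888,.14],Q(A))
pick(.4805,.1888,"w_held2.png")
E
```

```text
down (24.84, array([0.4809, 0.1889, 0.0015]), array([-0.29,  0.54, -0.77]), 0.0852)
grasped (25.23, array([0.4806, 0.1889, 0.0014]), array([-1.56, -1.  ,  5.11]), 0.0566)
up (26.32, array([0.4798, 0.1886, 0.1188]), array([ 0.45,  0.38, -0.85]), 0.0569)
lid in tool: zt -0.0145 circ ((-0.0007282998412847519, -0.000516105443239212), 0.029630012810230255) min [-0.0292 -0.0289 -0.0171] max [ 0.0277  0.029  -0.0105] 21554
```

```bash
python3 - <<'E'
from h import *
place((-.0007,-.0005))
s=read_state()
if s["eef_pos"][2]<.122:
    shut_over(0)
    im,*_=shot("side");save("side_pl2.png",cv2.resize(im[150:290,290:450],None,fx=4,fy=4))
    mm=np.array([.5035,-.1980]);move_straight([*mm,.136],vel=.08);pause(.2);print(fmt())
    press(mm,.132,.108,.004,13)
    press(mm,.108,.1055,.0025,13)
E
```

```text
over (28.41, array([ 0.5033, -0.1982,  0.165 ]), array([-0.52,  0.13, -1.09]), 0.0566) want [ 0.503  -0.1992]
(29.05, array([ 0.503 , -0.2003,  0.1425]), array([ 0.78,  0.4 , -0.95]), 0.0563)
hit False (30.48, array([ 0.5029, -0.199 ,  0.1102]), array([-0.33,  0.35,  1.66]), 0.0568)
(30.58, array([ 0.5029, -0.199 ,  0.1102]), array([0.68, 1.43, 2.26]), 0.0569) [ 0.24  -0.062  0.011]
shut (32.35, array([ 0.5027, -0.1991,  0.155 ]), array([-0.5 ,  0.39, -0.16]), -0.0)
(32.99, array([ 0.5037, -0.1981,  0.1364]), array([-0.6 , -0.21,  0.18]), 0.0)
33.49 cmd 0.1280 z 0.1280 F 0.54 lat [-0.4 -0.1] xy [ 0.5035 -0.198 ] False
33.86 cmd 0.1240 z 0.1239 F -0.03 lat [-0.2 -0.1] xy [ 0.5034 -0.1979] False
34.23 cmd 0.1200 z 0.1199 F 0.84 lat [0.1 1.4] xy [ 0.5035 -0.1979] False
34.59 cmd 0.1160 z 0.1159 F 0.54 lat [-0.4 -1. ] xy [ 0.5035 -0.1982] False
34.96 cmd 0.1120 z 0.1119 F 1.24 lat [ 0.5 -1. ] xy [ 0.5035 -0.1979] False
35.33 cmd 0.1080 z 0.1079 F 1.70 lat [ 0.1 -1. ] xy [ 0.5035 -0.1979] False
35.66 cmd 0.1055 z 0.1054 F 0.63 lat [ 0.4 -0.8] xy [ 0.5035 -0.198 ] False
```

View pics/side_pl2.png

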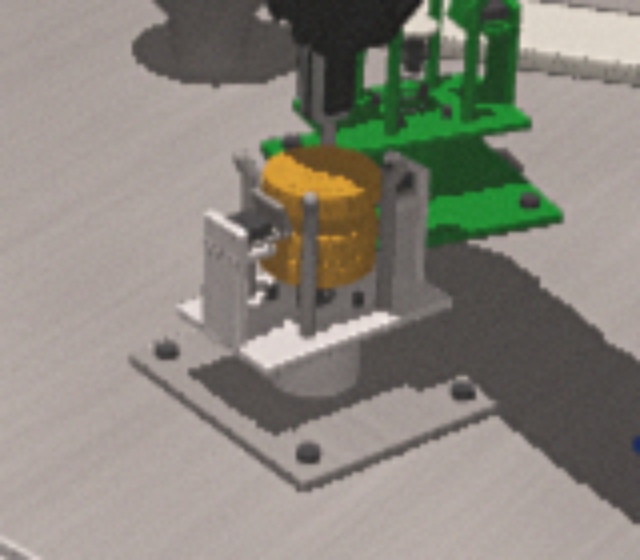

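The crop shows lid 2 resting level between the posts, pushed down so far with little force. Now fine steps to the snap.

```bash
python3 - <<'E'
from h import *
mm=np.array([.5035,-.1980]); z=.1055
for z in(.1045,.1035,.1027,.1021,.1015):
    g=move_straight([*mm,z],vel=.02,guard=7);f=favg();print(z,read_state()["eef_pos"][2].round(4),f.round(2),g)
    if g or f>11: break
# back off and feel again
move_straight([*mm,.110],vel=.05);pause(.15);print("free",favg())
for z in(.1055,.1045,.1035,.1028):
    g=move_straight([*mm,z],vel=.02,guard=5);f=favg();print(z,read_state()["eef_pos"][2].round(4),f.round(2),g)
    if g or f>2: break
move_straight([*mm,.16],vel=.15)
a=-.38;reach(lookpose([.505,-.203,.12],a,.30),Q(a));pause(.2)
im=lidz();save("w_after2.png",im)
im,*_=shot("side");save("side_end.png",im)
E
```

```text
0.1045 0.1045 3.34 False
0.1035 0.1034 3.0 False
0.1027 0.1027 2.82 False
0.1021 0.1021 3.29 False
0.1015 0.1015 2.79 False
free 0.06816158907196562
0.1055 0.1055 0.3 False
0.1045 0.1045 0.17 False
0.1035 0.1035 -0.04 False
0.1028 0.1031 2.52 False
lid top 0.1023 slope [-0.004 -0.005] circ ((0.5030652284622192, -0.19849318265914917), 0.029089009389281273) 4241 (41.12, array([ 0.5102, -0.1903,  0.2659]), array([-0.18,  0.17, -0.58]), -0.0)
```

View pics/side_end.png

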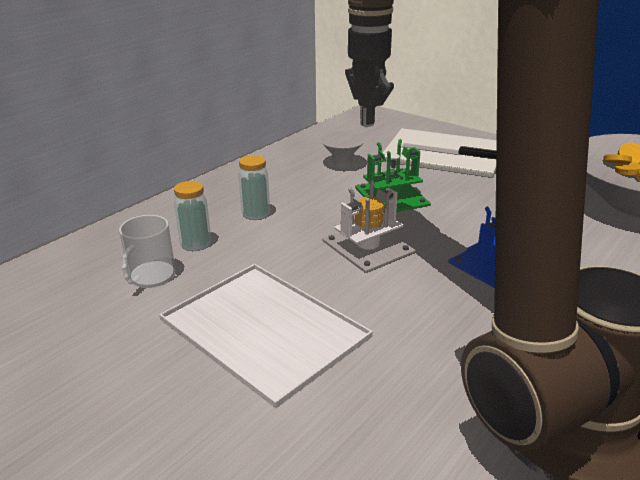

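The tray is empty, the stack sits at (370,213) held under the lips, and the jars and jug are where they were.

```bash
python3 -c "
from h import *
hand_in();print(fmt())"
```

```text
the job is handed in; nothing more can be done
the job is handed in; nothing more can be done
```

Both loose lids are in the grey magazine, each snapped under the lips and holding by itself. I handed the job in at about 41 s on the robot's clock.

- **Method:** I set each lid level between the guide posts, let it go, and pressed it at its centre with shut fingers. The highest logged press reading was about 3.3 N, and neither lid met the hard stop.
- **Snap check:** After backing off, I felt the top of each lid at about 103 mm, which puts the cage about 1 mm above its lowest setting. The wrist camera read 102.3 mm for both lids. That is the same as for the lid already there at the start, and it reads about 1 mm low.
- **Final look:** The top lid is level, with a slope under 0.01. In the side picture the tray is empty, and the jars, jug and look-alike stands are where they were.
- **Disagreements:** The first lid touched the ramps about 2–3 mm lower than described. The press forces were also at or below the low end of the stated 3 to 10 N. All later checks agreed that both lids had snapped in.

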